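# Check a flange plate on the bridge gauge

## Robot

A 6-joint arm with a two-finger parallel gripper is mounted at the origin on the work surface. World frame = base frame: x ahead of the robot, y to its left, z up, the work surface at z = 0. Lengths are in mm, angles in degrees, forces in N, time in s.
With the tool pointing down it reaches from about 300 to 850 mm from the base axis. Payload 4.2 kg.
Tool frame: the origin (TCP) lies midway between the tips of the shut fingers; the grasp point (between the pads) lies 19 mm behind it; z points along the fingers, y is the line along which they close (so a half turn about z gives the same grasp; the last joint's range is limited). The gripper opens to 91 mm and grips with 3 to 60 N. Pads are 32 mm wide; open, the fingers measure 118 mm over their backs; the gripper's body (76 mm by 178 mm) begins 60 mm behind the grasp point.
Start: joints at [-72.25, 18.312, 89.639, -0, 72.044, -1.146], TCP at [186.219, -544.027, 213.976] pointing down, gripper open.
Joint ranges: [-177.97, 177.97], [-48.28, 115.42], [12.27, 149.76], [-77.06, 257.06], [2.81, 150.46], [-146.56, 146.56]. Speed limits (degrees/s): [147.25, 147.25, 180, 180, 180, 180].

## Interface

Orientations are given as [roll, pitch, yaw] about the fixed x, y, z axes, in that order (R = Rz(yaw) Ry(pitch) Rx(roll)).
In Python, from workcell import env gives the robot as it stands.
- The arm moves only by the shell command python3 -m jog 'ROWS' [FORCE]. ROWS is a JSON object of lists of equal length, an entry for each row: "jaw": the finger opening in mm, from 0 to 91.2; "slide": the shift along the tool's x, y, z in units of 30 mm (1.0 is 30 mm), a list of three; "spin": the turn about the tool's z in units of 8 degrees (1.0 is 8 degrees). In form: {"jaw": [jaw, ...], "slide": [[dx, dy, dz], ...], "spin": [spin, ...]}. A call has 1 to 10 rows; each row shifts and turns the commanded pose from where the row before left it, along the tool's axes as they then stand; what a row does not reach is not made up. A row lasts 1/10 s, in which the tool goes at most 50 mm and 8.59 degrees, less where a joint would pass 70% of its speed; a pose out of reach is approached as far as the arm can. A call is refused whole if a number of a shift passes 1 or a number of a turn 1, either way. A call with a gripper value outside its range is refused whole. The fingers move at their own pace and stop on an object; FORCE is the grip in N (left out, the last holds). Time passes only in rows, so rows that do not move let the fingers close. It gives the time, the measured TCP pose, the force, the opening and the grip force at its end, in the units of the state.
- env.state(): the state, without advancing time (a new reading comes with each control period).
- env.grab_frame(name): name is "scene" or "top" or "wrist"; returns the picture (400x640x3 uint8, red, green, blue); there is no depth.
- env.camera_model(name): a dict with "fx", "fy", "cx", "cy" (pixels), "camera_from_world" (4x4, takes a point from world to camera coordinates). Camera axes: x right, y up, looking along -z (the intrinsics and any distortion apply to the point x, -y, -z); pixel columns grow to the right and rows downward; lengths in mm; the calibration is good to about 2 mm. A picture is of the moment at which its call begins: read the wrist's pose just before it. camera_model takes no time and is no camera call; for the wrist camera it gives the pose at the moment of the call.
- env.job_done(): hands the job in; it is judged then, once.
The state is a dict: "time_s": time; "qpos": joint angles; "qvel": joint speeds; "effort": joint torques, N m; "ee_pos": TCP position; "ee_rot": TCP orientation; "force": force on the tool from outside, world axes, zero at the start; "torque": the same for the moment, N m; "gripper_width": finger opening in mm; "gripper_force": force on a finger pad.
Only numpy, scipy, OpenCV 4.12 (cv2) and the standard library are available. Lean on these libraries where they do the work, as an engineer would, in place of code of your own. Each camera call takes 0.05 s, during which the arm holds its last target. There are 200 camera calls.

## Task

Check the flange plate that lies on the base of the bench gauge: push it with the fingertips, flat on the base, under the low bridge until it is fully home against both stop pins, then press the check pin's knob all the way down so that the pin goes into the plate's bore. Only push and press, never lift or tip the plate; leave the other things on the bench where they are, and finish with the plate home and the pin left down.

Things in the scene. Friction and masses are not known exactly. Their poses are not given: they have to be found in the camera images.
- gauge: bench checking gauge, fixed, placed and turned anew each time. Origin: on its check-pin axis at bench height; own +x is the way a plate is pushed in (about away from the robot), +y to its left. Dark steel base 300 x 240 mm, 15 mm thick, x from -215 to +85 mm, top at z = 15 mm. Nearer than x = -70 mm it is free, for laying the plate down
- bridge (a point): centre of the underside of the gauge's bridge, a steel bar across the base: 34 mm deep along x, 144 mm long, 18 mm thick, its underside 15 mm above the base, on two legs whose inner faces are at y = +-50 mm. The pin's knob stands above it. Axes as the gauge's
- mouth (a point): middle of the entry between the two side guides, at the base's top. The guides are 9 mm high, 70 mm apart, from x = -30 to +65 mm in the gauge's frame; here, towards the robot, they flare out as a lead-in, 91 mm wide at x = -66 mm. Axes as the gauge's
- home (a point): fixed point where the flange plate's origin lies when the plate is fully home: on the check-pin axis at the base's top. Axes as the gauge's. Two stop pins, 12 mm diameter, 16 mm high, then touch the plate's far edge, 55 mm ahead in x, at y = +-21 mm
- flange: steel flange plate to be checked: 110 x 64 x 12 mm, about 0.5 kg, 26 mm bore in its centre, four 9 mm bolt holes; flat on the near part of the gauge's base, turned and off line. Origin under its centre, own x along the 110 mm. Has 3 mm of headroom under the bridge, 3 mm each side in the guides; home, its near edge is 38 mm out of the bridge. (Not the two stacked at the right)
- check_pin (a joint): travel of the captive check pin in the bridge, m: 0 up (as it starts), 0.014 fully down, knob on the guide bush. The pin is 16 mm in diameter with a tapered tip; it moves straight down under about 3 to 5 N and stays where it is left. Up, its tip is clear of the plate; a plate under it stops it unless the bore is in line
- knob_top (a point): centre of the top of the check pin's round steel knob (28 mm diameter, 14 mm high), on the pin axis, 67 mm above the base's top (82 mm above the bench) when up; moves with the pin
- sleeve_a: turned steel sleeve, 42 mm diameter, 45 mm high, standing on the bench to the left of the gauge (loose bystander; origin under its centre)
- sleeve_b: a second such sleeve on the bench left of the gauge (bystander)
- sleeve_c: a third such sleeve, standing on the gauge's base behind the bridge, left of the stop pins (bystander)
- plug_gauge: double-ended steel plug gauge, 123 mm long, 22 mm diameter, lying on the bench to the right (bystander)
- sleeve_box: small open cardboard box 160 x 130 x 75 mm on the bench at the left (bystander)
- caliper: digital caliper, 210 mm long, lying on the bench right of the gauge's near part (bystander)
There are look-alikes about, which are no part of the job. What is shaped like the flange but black or orange is not meant.

How it is judged (in metres and radians):
On the way, in this order (a step that is already met when the one before it is completed fails the run):
1. the plate lies flat under the bridge, home against the stop pins, with the check pin still up (x of flange in the frame of home between -0.0035 and 0.0035 m and y of flange in the frame of home between -0.0045 and 0.0045 m and z of flange in the frame of home between -0.003 and 0.003 m and angle between the x axis of flange and the x axis of home, either way round below 0.07 rad and value of joint check_pin below 0.003 m), for 0.2 s.
2. the check pin is pressed down into the bore (x of flange in the frame of home between -0.0035 and 0.0035 m and y of flange in the frame of home between -0.0045 and 0.0045 m and z of flange in the frame of home between -0.003 and 0.003 m and angle between the x axis of flange and the x axis of home, either way round below 0.07 rad and value of joint check_pin above 0.012 m), for 0.2 s.
At the end, for the whole second after the job is handed in: The plate lies flat on the base, within 3.5 mm of home along the gauge, 4.5 mm across it and 0.07 rad of straight, at rest; the check pin is down by more than 12 of its 14 mm (all of step 2 and linear speed of flange below 0.01 m/s); the robot touches nothing.
It fails at once if the flange plate is lifted (its underside's centre rises 6 mm off the base) (z of flange in the frame of home above 0.006 m).
It fails at once if the flange plate is tipped by more than 0.1 rad (angle between flange's own z axis and vertical above 0.1 rad).
It fails at once if a bystander is moved by more than 30 mm (distance of any of sleeve_a, sleeve_b, sleeve_c, plug_gauge, sleeve_box, caliper from where it was at the start of the episode above 0.03 m).
It also fails if it takes over 72 s, if anything falls off the work surface, if the arm or the gripper's body presses on something with over 40 N, if the wrist force passes 120 N, or if a joint passes its speed limit or range.

## Working session

There is one attempt and no reset: what is moved stays moved. The work goes in short steps, Python scripts to look and compute and a shell command to move; the robot and the scene stay as the last step left them, time stands still between calls to the robot, and variables do not carry over. Pictures are saved under pics/ and viewed, at most 10 in all, crops included, and the job is handed in when it is done.

```bash
mkdir -p pics; ls; python3 - <<'E'
from workcell import env
import cv2,numpy as np
s=env.state();print(s)
for n in("scene","top"):
    f=env.grab_frame(n);cv2.imwrite(f"pics/{n}0.png",f[:,:,::-1]);m=env.camera_model(n);print(n,{k:np.round(v,3).tolist() if k!='name' and not isinstance(v,str) else v for k,v in m.items()})
E
```

```text
pics
{'time_s': 0.0, 'qpos': array([-7.22516026e+01,  1.83509562e+01,  8.97055958e+01,  3.00419000e-04,
        7.20430708e+01, -1.14420857e+00]), 'qvel': array([-0.0439609 , -0.05954736, -0.02324372,  0.07189415, -0.03928732,
        0.01506024]), 'effort': array([-8.37365660e-04, -4.12459803e+01, -2.31971365e+01,  7.26557407e-02,
        4.57810645e-02, -1.49734869e-04]), 'ee_pos': array([ 186.04965523, -543.54446241,  213.13262957]), 'ee_rot': array([-1.79900403e+02, -2.27492234e-03,  1.88925112e+01]), 'force': array([0.91812678, 0.11441785, 0.14308238]), 'torque': array([ 0.05278986, -0.034461  ,  0.05438463]), 'gripper_force': 0.0, 'gripper_width': 91.66431621711057}
scene {'fx': 503.8, 'fy': 503.8, 'cx': 323.709, 'cy': 203.262, 'camera_from_world': [[0.479, 0.878, -0.013, -305.736], [-0.65, 0.364, 0.667, 293.896], [0.59, -0.311, 0.745, -1822.634], [0.0, 0.0, 0.0, 1.0]]}
top {'fx': 399.565, 'fy': 399.565, 'cx': 322.248, 'cy': 192.723, 'camera_from_world': [[-0.001, -1.0, 0.015, 29.791], [0.998, -0.0, 0.069, -521.448], [-0.069, 0.015, 0.998, -1371.072], [0.0, 0.0, 0.0, 1.0]]}
```

View pics/top0.png

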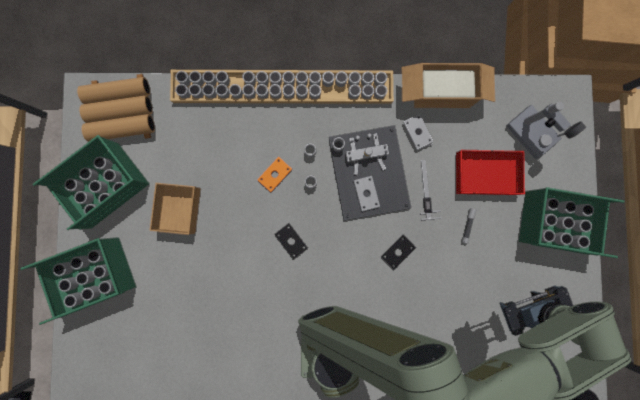

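View pics/scene0.png

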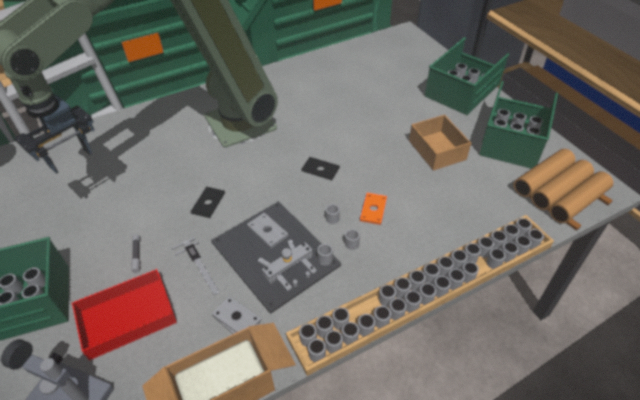

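The top view shows the gauge's base with corners near (330,133), (398,127), (411,210) and (343,220). The bridge is near (367,153) and the flange near (367,193). I'll enlarge this area.

```bash
python3 - <<'E'
import cv2
f=cv2.imread("pics/top0.png")[115:230,310:430];cv2.imwrite("pics/topc.png",cv2.resize(f,None,fx=5,fy=5,interpolation=cv2.INTER_CUBIC))
E
```

```text
(no output)
```

View pics/topc.png

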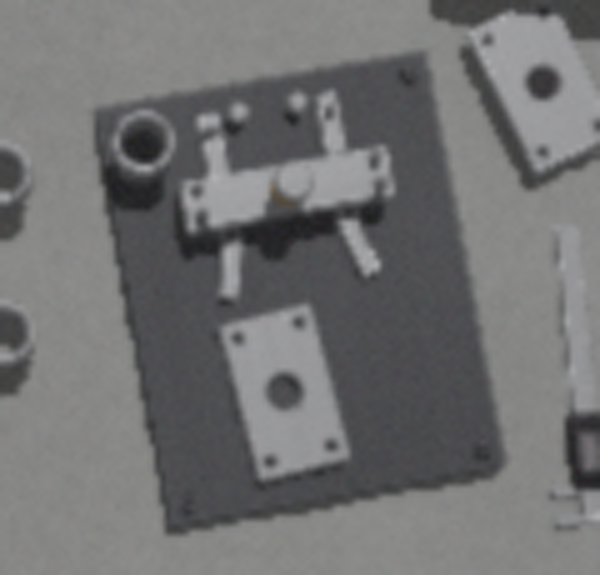

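The enlarged crop gives these points in crop pixels:
- **Base corners:** (97,108), (427,52), (505,470), (165,533).
- **Plate corners:** (220,325), (310,305), (350,460), (260,482), with the bore at (285,390).
- **Knob:** (294,183).

```bash
cat > h.py <<'E'
import numpy as np
from workcell import env
def ray(m,px,z):
    T=np.array(m["camera_from_world"]);R=T[:3,:3];C=-R.T@T[:3,3]
    px=np.atleast_2d(np.array(px,float))
    d=np.c_[(px[:,0]-m["cx"])/m["fx"],-(px[:,1]-m["cy"])/m["fy"],-np.ones(len(px))]@R
    return C+d*((z-C[2])/d[:,2])[:,None]
def proj(m,P):
    T=np.array(m["camera_from_world"]);p=np.atleast_2d(P)@T[:3,:3].T+T[:3,3]
    return np.c_[m["cx"]+m["fx"]*p[:,0]/-p[:,2],m["cy"]-m["fy"]*p[:,1]/-p[:,2]]
E
python3 - <<'E'
from h import *
m=env.camera_model("top")
print({k:v for k,v in m.items() if k not in("camera_from_world",)})
c=lambda L:(np.array(L)+.5)/5-.5+[310,115]
b=ray(m,c([(97,108),(427,52),(505,470),(165,533)]),15)
print(b.round(1), [np.linalg.norm(b[i]-b[i-1]).round(1) for i in range(4)])
x=(b[0]+b[1]-b[2]-b[3]);th=np.arctan2(x[1],x[0]);y=b[0]+b[3]-b[1]-b[2];print(np.degrees(th),np.degrees(np.arctan2(y[1],y[0]))-90)
cen=b.mean(0);g=cen[:2]+65*np.array([np.cos(th),np.sin(th)]);print("gauge",g)
print("knob",ray(m,c([(294,183)]),82).round(1))
p=ray(m,c([(220,325),(310,305),(350,460),(260,482)]),27);print(p.round(1),[np.linalg.norm(p[i]-p[i-1]).round(1) for i in range(4)])
q=p.mean(0)[:2];x=p[0]+p[1]-p[2]-p[3];print(q,ray(m,c([(285,390)]),27),"ang",np.degrees(np.arctan2(x[1],x[0])))
R=np.array([[np.cos(th),np.sin(th)],[-np.sin(th),np.cos(th)]]);print("in gauge",R@(q-g))
for z,P in((15,(-215,0)),):pass
E
```

```text
{'fx': 399.5648237721305, 'fy': 399.5648237721305, 'cx': 322.2483561524512, 'cy': 192.72344839235717}
[[ 720.9    5.5   15. ]
 [ 761.5 -227.8   15. ]
 [ 466.2 -278.3   15. ]
 [ 422.7  -41.    15. ]] [np.float64(301.9), np.float64(236.9), np.float64(299.6), np.float64(241.3)]
9.283583511530013 10.127791306299287
gauge [ 656.96620373 -124.9380096 ]
knob [[ 656.2 -124.    82. ]]
[[ 566.4  -79.    27. ]
 [ 580.4 -141.6   27. ]
 [ 472.8 -168.3   27. ]
 [ 457.7 -105.9   27. ]] [np.float64(112.0), np.float64(64.1), np.float64(110.8), np.float64(64.2)]
[ 519.31010229 -123.70730743] [[ 521.24725906 -123.7375887    27.        ]] ang 13.907451418757557
in gauge [-135.65454075   23.42141044]
```

The checks agree: base 300 x 239 mm, plate 111 x 64 mm, and the knob matches the gauge origin within 1 mm. The gauge is at about (656.6,-124.5) with yaw 9.7°. The plate sits at (-136,+23) in the gauge frame, turned +4°. Next I move above the plate, lined up with the gauge.

```bash
python3 -m jog '{"jaw":[91,91,91,91,91,91,91,91,91,91],"slide":[[0,0,0],[0,0,0],[0.95,-0.85,0],[0.95,-0.85,0],[0.95,-0.85,0],[0.95,-0.85,0],[0.95,-0.85,0],[0.95,-0.85,0],[0.95,-0.85,0],[0.95,-0.85,0]],"spin":[0.575,0.575,0,0,0,0,0,0,0,0]}' 10
python3 -m jog '{"jaw":[91,91,91,91,91,91,91,91],"slide":[[0.95,-0.85,0],[0.95,-0.85,0],[0.95,-0.85,0],[0.95,-0.85,0],[0.95,-0.85,0],[0.95,-0.85,0],[0,0,0],[0,0,0]],"spin":[0,0,0,0,0,0,0,0]}'
python3 - <<'E'
from h import *
import cv2
s=env.state();m=env.camera_model("wrist");f=env.grab_frame("wrist");cv2.imwrite("pics/w1.png",f[:,:,::-1]);print(s["ee_pos"],s["ee_rot"])
np.save("w1.npy",m,allow_pickle=True)
E
```

```text
time_s: 1.1
ee_pos: [377.1, -303.0, 213.7]
ee_rot: [-180.0, 0.0, 9.7]
force: [0.8, 0.1, 1.0]
gripper_width: 90.9
gripper_force: 0.0
time_s: 1.9
ee_pos: [519.2, -124.4, 213.3]
ee_rot: [-180.0, 0.1, 9.8]
force: [-1.0, -0.3, -0.0]
gripper_width: 91.2
gripper_force: 0.0
[ 519.21411817 -124.4196345   213.34398787] [-1.79998399e+02  9.11621621e-02  9.80544087e+00]
```

View pics/w1.png

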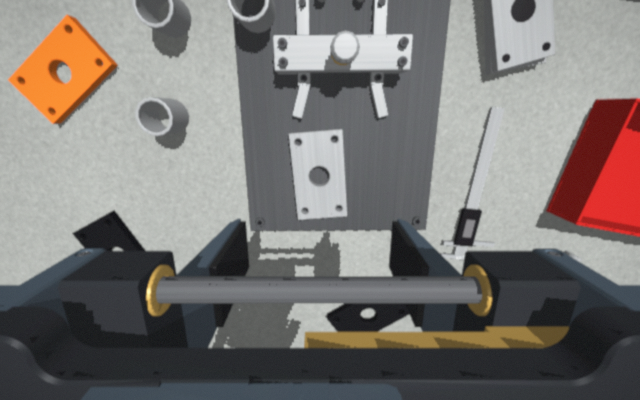

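The wrist view shows the plate with corners (290,134), (342,129), (347,215), (295,220) and its bore at (319,176). The knob is at (345,45), the base's near edge at row 230, and the bridge top spans columns 274–411. I'll refine the poses from these.

```bash
python3 - <<'E'
from h import *
m=np.load("w1.npy",allow_pickle=True).item()
k=ray(m,[(345,44)],82)[0];print("knob",k)
b=ray(m,[(249,230),(425,230)],15);print("near corners",b, np.linalg.norm(b[0]-b[1]))
p=ray(m,[(290,134),(342,129),(347,215),(295,220)],27);x=p[0]+p[1]-p[2]-p[3];print(p.mean(0),ray(m,[(319,176)],27),np.degrees(np.arctan2(x[1],x[0])),[np.linalg.norm(p[i]-p[i-1]) for i in range(4)])
d=b[0]-b[1];print("yaw by near edge",np.degrees(np.arctan2(-d[0],d[1])))
br=ray(m,[(274,35),(411,35),(275,73),(411,71)],48);print(br,np.degrees(np.arctan2(-(br[0]-br[1])[0],(br[0]-br[1])[1])))
e=b.mean(0)-k;print("axis",np.degrees(np.arctan2(-e[1],-e[0])),np.linalg.norm(e[:2]))
E
```

```text
knob [ 661.90923844 -123.83893461   82.        ]
near corners [[ 429.08289573  -42.8391008    15.        ]
 [ 469.78031034 -279.0936622    15.        ]] 239.734222285812
[ 521.46547191 -123.06277543   27.        ] [[ 522.04934681 -123.54002336   27.        ]] 13.01693012953318 [np.float64(109.98839514701136), np.float64(62.23777505512304), np.float64(109.19255033714593), np.float64(67.95838598860333)]
yaw by near edge 9.773897510664241
[[ 664.49245443  -52.12523552   48.        ]
 [ 688.32066587 -190.49722917   48.        ]
 [ 628.88742496  -57.7070897    48.        ]
 [ 655.27249352 -199.37316826   48.        ]] 9.770733623930385
axis 9.911556405905804 215.6969931639375
```

```bash
python3 -m jog '{"jaw":[91,91,91,91,91,91,91,91,91,91],"slide":[[0,0,1],[0,0,1],[0,0,1],[0,0,1],[0,0,1],[0,0,0.6],[0,0,0.4],[0,0,0.25],[0,0,0.2],[0,0,0]],"spin":[0,0,0,0,0,0,0,0,0,0]}' 5
python3 -m jog '{"jaw":[68,68,68,68,68],"slide":[[0,0,0],[0,0,0],[0,0,0],[0,0,0],[0,0,0]],"spin":[0,0,0,0,0]}'
```

```text
time_s: 2.95
ee_pos: [519.3, -125.2, 20.4]
ee_rot: [180.0, 0.0, 9.7]
force: [1.1, -0.0, 0.6]
gripper_width: 91.1
gripper_force: 0.0
time_s: 3.45
ee_pos: [519.5, -124.9, 20.6]
ee_rot: [180.0, -0.0, 9.7]
force: [-0.1, -0.6, 0.1]
gripper_width: 67.9
gripper_force: 0.0
```

```bash
python3 -m jog '{"jaw":[68,68,68,68,68,68,68,68],"slide":[[0,0.14,0],[0,0.14,0],[0,0.14,0],[0,0.14,0],[0,0.14,0],[0,0.13,0],[0,0,0],[0,0,0]],"spin":[0,0,0,0,0,0,0,0]}'
python3 -m jog '{"jaw":[85,85,85,85,85,85,85,85,85,85],"slide":[[0,0,0],[0,0,0],[0,0,0],[0,0,-0.5],[0,0,-0.5],[-1,0,0],[-1,0,0],[-1,0,0],[0,0,0],[0,0,0]],"spin":[0,0,0,0,0,0,0,0,0,0]}'
python3 - <<'E'
from h import *
import cv2
m=env.camera_model("wrist");f=env.grab_frame("wrist");cv2.imwrite("pics/w2.png",f[:,:,::-1])
np.save("w2.npy",m,allow_pickle=True)
E
```

```text
time_s: 4.25
ee_pos: [523.8, -150.2, 20.4]
ee_rot: [179.9, -0.0, 9.7]
force: [0.4, -0.2, -0.2]
gripper_width: 68.0
gripper_force: 0.0
time_s: 5.25
ee_pos: [435.2, -164.9, 50.8]
ee_rot: [180.0, -0.1, 9.7]
force: [0.6, -0.2, 0.4]
gripper_width: 85.1
gripper_force: 0.0
```

View pics/w2.png

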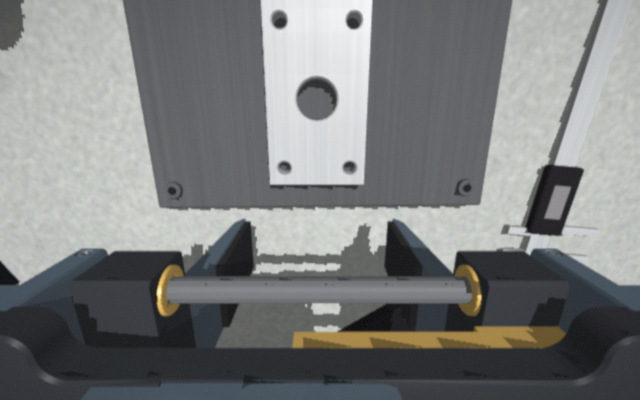

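The view shows the plate straight and centred on the base: plate columns 271–365 against base columns 160–480. I'll narrow the jaw, go down behind the near edge and push with both fingers.

```bash
python3 -m jog '{"jaw":[30,30,30,30,30,30,30,30,30,30],"slide":[[0,-0.06,0],[0,0,0],[0,0,0.5],[0,0,0.5],[0,0,0],[0.3,0,0],[0.25,0,0],[0.25,0,0],[0.25,0,0],[0.25,0,0]],"spin":[0,0,0,0,0,0,0,0,0,0]}' 20
python3 -m jog '{"jaw":[30,30,30,30,30,30,30,30,30,30],"slide":[[0.25,0,0],[0.25,0,0],[0.25,0,0],[0.25,0,0],[0.25,0,0],[0.25,0,0],[0.25,0,0],[0.25,0,0],[0.25,0,0],[0.2,0,0]],"spin":[0,0,0,0,0,0,0,0,0,0]}'
```

```text
time_s: 6.3
ee_pos: [473.4, -156.1, 20.7]
ee_rot: [-180.0, 0.0, 9.7]
force: [-3.6, -0.4, 1.4]
gripper_width: 29.8
gripper_force: 1.5
time_s: 7.3
ee_pos: [546.3, -143.8, 20.4]
ee_rot: [180.0, -0.0, 9.7]
force: [-2.1, -0.7, 1.8]
gripper_width: 30.3
gripper_force: 1.5
```

```bash
python3 -m jog '{"jaw":[30,30,30,30,30,30,30,30,30,30],"slide":[[0.15,0,0],[0.15,0,0],[0.15,0,0],[0.12,0,0],[0.12,0,0],[0.12,0,0],[0.1,0,0],[0.1,0,0],[0.1,0,0],[0.05,0,0]],"spin":[0,0,0,0,0,0,0,0,0,0]}'
python3 -m jog '{"jaw":[30,30,30],"slide":[[0.05,0,0],[0.05,0,0],[0,0,0]],"spin":[0,0,0]}'
python3 -m jog '{"jaw":[30,30,30],"slide":[[0.05,0,0],[0.05,0,0],[0,0,0]],"spin":[0,0,0]}'
```

```text
time_s: 8.3
ee_pos: [580.2, -138.0, 20.4]
ee_rot: [180.0, -0.0, 9.7]
force: [-2.6, -0.4, 1.3]
gripper_width: 29.7
gripper_force: 1.4
time_s: 8.6
ee_pos: [583.1, -137.5, 20.4]
ee_rot: [180.0, -0.0, 9.7]
force: [-1.6, -0.1, 0.2]
gripper_width: 30.1
gripper_force: 0.7
time_s: 8.9
ee_pos: [586.1, -137.0, 20.4]
ee_rot: [180.0, -0.0, 9.7]
force: [-1.2, 0.4, -1.0]
gripper_width: 29.8
gripper_force: 0.8
```

```bash
python3 -m jog '{"jaw":[30,30,30],"slide":[[0.04,0,0],[0.03,0,0],[0,0,0]],"spin":[0,0,0]}'
python3 -m jog '{"jaw":[30,30,30],"slide":[[0.04,0,0],[0.03,0,0],[0,0,0]],"spin":[0,0,0]}'
```

```text
time_s: 9.2
ee_pos: [588.0, -136.6, 20.4]
ee_rot: [180.0, -0.0, 9.7]
force: [-1.4, -0.3, -0.1]
gripper_width: 29.7
gripper_force: 0.9
time_s: 9.5
ee_pos: [588.3, -136.6, 20.4]
ee_rot: [-180.0, 0.2, 9.7]
force: [-5.6, -1.3, 3.4]
gripper_width: 30.2
gripper_force: 3.0
```

```bash
python3 -m jog '{"jaw":[30,30,30,30],"slide":[[0.04,0,0],[0.03,0,0],[0,0,0],[0,0,0]],"spin":[0,0,0,0]}'
```

```text
time_s: 9.9
ee_pos: [588.5, -136.5, 20.4]
ee_rot: [-180.0, 0.4, 9.7]
force: [-9.7, -3.6, 5.9]
gripper_width: 29.9
gripper_force: 5.1
```

Hard contact: the force rises and there is no travel, where the stops were expected. Next I back off, rise and look.

```bash
python3 -m jog '{"jaw":[30,30,30,30,30,30,30,30,30,30],"slide":[[-0.3,0,0],[-0.6,0,0],[-0.6,0,-0.5],[0,0,-1],[0,0,-1],[0,0,-1],[0,0,-1],[0,0,-0.5],[0,0,0],[0,0,0]],"spin":[0,0,0,0,0,0,0,0,0,0]}'
python3 - <<'E'
from h import *
import cv2
m=env.camera_model("wrist");f=env.grab_frame("wrist");cv2.imwrite("pics/w3.png",f[:,:,::-1])
cv2.imwrite("pics/w3c.png",cv2.resize(f[100:400,170:490,::-1],None,fx=2,fy=2) if 0 else f[:,:,::-1])
np.save("w3.npy",m,allow_pickle=True)
E
```

```text
time_s: 10.9
ee_pos: [547.8, -143.5, 170.2]
ee_rot: [180.0, -0.1, 9.7]
force: [-0.1, 0.8, -0.2]
gripper_width: 30.2
gripper_force: 0.0
```

View pics/w3.png

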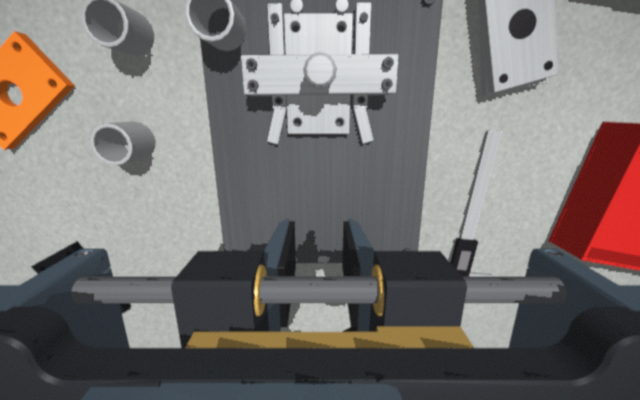

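The plate is now under the bridge between the guides: near edge at row 134, far edge at row 13, right at the stop pins at (297,4) and (342,4). The knob is at (320,68). I'll check the distances.

```bash
python3 - <<'E'
from h import *
m=np.load("w3.npy",allow_pickle=True).item();th=np.radians(9.75);u=np.array([np.cos(th),np.sin(th)]);v=np.array([-u[1],u[0]])
k=ray(m,[(320,67.5)],82)[0][:2];print("knob",k)
for n,px,z in(("plate",[(288,134),(349,134),(286,13),(353,13)],27),("pins",[(297,4),(342,4)],31),("guides",[(269,141),(369,141)],24)):
    for p in ray(m,px,z): d=p[:2]-k;print(n,round(d@u,1),round(d@v,1))
s=env.state()["ee_pos"][:2];d=k-s;t=np.array([661,-123.8])-s;print("to knob tool x,y",d@u,-(d@v))
E
```

```text
knob [ 661.85797734 -124.32971091]
plate -57.4 33.4
plate -57.5 -30.7
plate 54.1 31.7
plate 54.0 -31.3
pins 60.3 20.9
pins 60.2 -20.5
guides -65.0 54.2
guides -65.1 -52.6
to knob tool x,y 116.16974883592987 0.7079453776158893
```

The plate is home: its far edge is at +54.1 mm and the pin faces are at +54.2 mm. Now I move over the knob with the jaw shut and press.

```bash
python3 -m jog '{"jaw":[0,0,0,0,0,0,0,0,0,0],"slide":[[0.95,0.02,0],[0.95,0,0],[0.95,0,0],[0.95,0,0],[0,0,0],[0,0,0.8],[0,0,0.8],[0,0,0.6],[0,0,0.2],[0,0,0]],"spin":[0,0,0,0,0,0,0,0,0,0]}' 20
python3 -m jog '{"jaw":[0,0,0,0,0,0,0,0,0,0],"slide":[[0,0,0.1],[0,0,0.1],[0,0,0.1],[0,0,0.1],[0,0,0.1],[0,0,0.1],[0,0,0.08],[0,0,0],[0,0,0],[0,0,0]],"spin":[0,0,0,0,0,0,0,0,0,0]}'
```

```text
time_s: 11.95
ee_pos: [658.7, -124.9, 96.7]
ee_rot: [-179.9, 0.2, 9.7]
force: [-0.2, 0.5, -0.0]
gripper_width: 0.3
gripper_force: 0.0
time_s: 12.95
ee_pos: [660.0, -125.0, 77.9]
ee_rot: [180.0, 0.0, 9.7]
force: [0.1, -0.3, -1.2]
gripper_width: 0.5
gripper_force: 0.0
```

```bash
python3 -m jog '{"jaw":[0,0,0,0,0],"slide":[[0,0,0.1],[0,0,0.08],[0,0,0.05],[0,0,0],[0,0,0]],"spin":[0,0,0,0,0]}'
python3 -m jog '{"jaw":[0,0,0,0],"slide":[[0,0,0.05],[0,0,0.03],[0,0,0],[0,0,0]],"spin":[0,0,0,0]}'
```

```text
time_s: 13.45
ee_pos: [659.9, -124.9, 70.9]
ee_rot: [-180.0, 0.0, 9.7]
force: [0.5, -0.5, 0.0]
gripper_width: 0.2
gripper_force: 0.1
time_s: 13.85
ee_pos: [660.0, -125.0, 68.6]
ee_rot: [180.0, 0.0, 9.7]
force: [-1.5, -0.6, 0.2]
gripper_width: 0.5
gripper_force: 0.4
```

```bash
for i in 1 ; do python3 -m jog '{"jaw":[0,0,0],"slide":[[0,0,0.05],[0,0,0.05],[0,0,0]],"spin":[0,0,0]}'; done
python3 -m jog '{"jaw":[0,0,0,0],"slide":[[0,0,0.04],[0,0,0.03],[0,0,0],[0,0,0]],"spin":[0,0,0,0]}'
```

```text
time_s: 14.15
ee_pos: [660.0, -125.0, 68.2]
ee_rot: [180.0, -0.1, 9.7]
force: [-3.2, 0.9, 12.3]
gripper_width: 0.5
gripper_force: 6.1
time_s: 14.55
ee_pos: [660.1, -125.0, 68.1]
ee_rot: [179.9, -0.1, 9.7]
force: [-6.7, 2.0, 20.9]
gripper_width: 0.3
gripper_force: 10.5
```

The knob bottomed at z = 68 mm, which is 14 mm of travel, with 21 N on the tool. I'll lift off and back away, then take a last look.

```bash
python3 -m jog '{"jaw":[0,0,0,0,0,0,0,0,0,0],"slide":[[0,0,-0.2],[0,0,-0.5],[0,0,-1],[0,0,-1],[0,0,-1],[-1,0,0],[-1,0,0],[-1,0,0],[0,0,0],[0,0,0]],"spin":[0,0,0,0,0,0,0,0,0,0]}'
python3 - <<'E'
from h import *
import cv2
m=env.camera_model("wrist");f=env.grab_frame("wrist");cv2.imwrite("pics/w4.png",f[:,:,::-1])
E
```

```text
time_s: 15.55
ee_pos: [571.4, -140.2, 174.8]
ee_rot: [180.0, -0.1, 9.7]
force: [0.3, -0.4, 0.3]
gripper_width: 0.9
gripper_force: 0.0
```

View pics/w4.png

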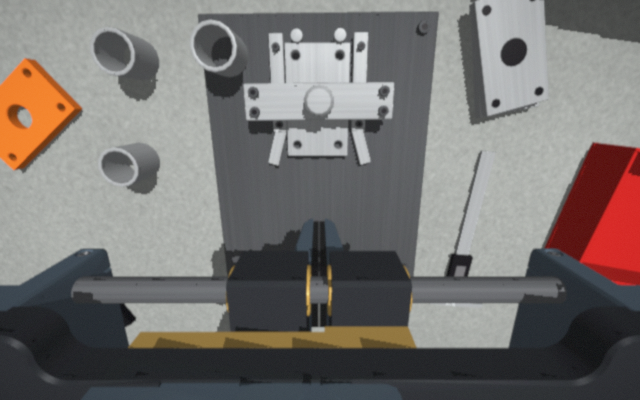

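The last view shows the plate home against the pins (297,35) and (340,35), with the knob (319,100) down on the bush. The bystanders are where they were and the robot touches nothing.

```bash
python3 -c "
from workcell import env
print(env.job_done())"
```

```text
the job is handed in; nothing more can be done
None
```

The flange plate is home against both stop pins, the check pin is fully down in its bore (14 mm of travel), and the job was handed in after about 16 s; the hand-in gave no verdict.

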